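# Ring the pick-up bell for the green mug

## Robot

A 6-joint arm with a two-finger parallel gripper is mounted at the origin on a cart in front of the work surface, level with it; the furniture and walls round the work are solid. World frame = base frame: x ahead of the robot, y to its left, z up, the work surface at z = 0. Lengths are in mm, angles in rad, forces in N, time in s.
With the tool pointing down it reaches from about 400 to 925 mm from the base axis. Payload 12.5 kg.
Tool frame: the origin (TCP) lies where the fingers leave the gripper's body, on its centre line; the fingertips stand 78 mm ahead of it and the grasp point (between the pads) lies 59 mm ahead of it (env.nose_length is the distance from the TCP to the fingertips, in mm); z points along the fingers, y is the line along which they close (so a half turn about z gives the same grasp; the last joint's range is limited). The gripper opens to 95 mm and grips with 3 to 60 N. Pads are 20 mm wide; open, the fingers measure 119 mm over their backs; the gripper's body (75 mm by 180 mm) begins 59 mm behind the grasp point.
Start: joints at [1.082, 0.491, 1.559, -0, 1.092, -0.106], TCP at [233.431, 579.782, 292.261] pointing down, gripper open.
Joint ranges: [-3.1, 3.1], [-0.84, 2.19], [0.05, 2.79], [-1.13, 4.28], [0.06, 2.93], [-2.69, 2.69]. Speed limits (rad/s): [2.22, 2.22, 2.79, 3.14, 3.14, 3.14].

## Interface

Orientations are given as [roll, pitch, yaw] about the fixed x, y, z axes, in that order (R = Rz(yaw) Ry(pitch) Rx(roll)).
In Python, from cell import env gives the robot as it stands. The module is installed in compiled form; this text tells all that it offers.
- The arm moves only by the tool send_rows, never from a script. Its argument "series" is text: rows parted by semicolons, each of 6 numbers parted by spaces: the shift along the tool's x, y, z as a fraction of full scale, then the turn, a rotation vector about the tool's x, y, z as a fraction of full scale. A call has 1 to 5 rows; each row shifts and turns the commanded pose from where the row before left it, along the tool's axes as they then stand; what a row does not reach is not made up. Full scale, the value 1, is 60 mm for a shift and 10 degrees for a turn. A row lasts 1/8 s, in which the tool goes at most 62.5 mm and 10.7 degrees, less where a joint would pass 70% of its speed; a pose out of reach is approached as far as the arm can. A call with a number of a shift or a turn outside -1 to 1 is refused whole. A call with a gripper value outside its range is refused whole. "fingers" is the opening, from 0 (shut) to 1 (fully open), set as the call begins (left out, the last holds). The fingers move at their own pace and stop on an object; the grip force is fixed at half the most. Time passes only in rows, so rows that do not move let the fingers close. It gives the time, the measured TCP pose, the force, the opening and the grip force at its end, in the units of the state.
- env.state(): the state, without advancing time (a new reading comes with each control period).
- env.read_camera(name): name is "scene" or "side" or "wrist"; returns a dict with "color" (420x560x3 uint8, red, green, blue), "z_map" (420x560 float32, mm along the optical axis (not along the pixel's ray), 0 where there is no reading), "fovy" (degrees; the focal length in pixels is half the picture's height over the tangent of half this angle, whatever the lens; pixels are square), "cx", "cy" (the principal point, pixels), "distortion" ([k1, k2, p1, p2, k3] as OpenCV has them; the pictures are not rectified), "R" (3x3) and "t" (3): a world point X has camera coordinates R X + t. Camera axes: x right, y down, z forward; pixel columns grow to the right and rows downward; lengths in mm; the calibration is good to about 2 mm. A picture is of the moment at which its call begins.
- env.job_done(): hands the job in; it is judged then, once.
The state is a dict: "t": time; "joints": joint angles; "qvel": joint speeds; "tau": joint torques, N m; "eef_pos": TCP position; "tcp_rot": TCP orientation; "ft_force": force on the tool from outside, world axes, zero at the start; "moment": the same for the moment, N m; "opening": opening from 0.0 (shut) to 1.0 (fully open); "grip_force": force on a finger pad.
Only numpy, scipy, OpenCV 4.12 (cv2) and the standard library are available. Lean on these libraries where they do the work, as an engineer would, in place of code of your own. Each camera call takes 0.05 s, during which the arm holds its last target. There are 200 camera calls.

## Task

The drink in the green mug is ready: with the fingertips, gently press the brass plunger of the call bell that shares the mat with the green mug down to its stop, then let it spring up and draw the hand back at least 15 cm from it. Do not lift the bell or push it about, and leave the other bell, the mug and the jar untouched.

Things in the scene. Friction and masses are not known exactly. Their poses are not given: they have to be found in the camera images.
- mat_mug: fixed black rubber pick-up mat with a thin grey rim, 260 x 130 x 4 mm, top 4 mm above the counter; origin at the centre of its underside, x along its length towards the drink or jar, z up. A call bell stands 65 mm from the centre towards -x and the green mug 65 mm from the centre towards +x (each within about 6 mm)
- mat_jar: fixed black rubber pick-up mat with a thin grey rim, 260 x 130 x 4 mm, top 4 mm above the counter; origin at the centre of its underside, x along its length towards the drink or jar, z up. A call bell stands 65 mm from the centre towards -x and the jar 65 mm from the centre towards +x (each within about 6 mm)
- bell_mug: loose call bell on the mat of the green mug: white dome on a black foot, 76 mm across, 0.3 kg, with a brass plunger in the middle of its top; origin at the centre of its underside, z up; top of the dome 41 mm and top of the released plunger 57 mm above the origin. The two bells look the same
- bell_jar: loose call bell on the mat of the jar: white dome on a black foot, 76 mm across, 0.3 kg, with a brass plunger in the middle of its top; origin at the centre of its underside, z up; top of the dome 41 mm and top of the released plunger 57 mm above the origin. The two bells look the same
- plunger_mug (a point): centre of the top of the plunger of the mug bell, a brass cap 12 mm across, 61 mm above the counter when up; it moves down with the plunger; z up
- plunger_jar (a point): centre of the top of the plunger of the jar bell, a brass cap 12 mm across, 61 mm above the counter when up; it moves down with the plunger; z up
- bell_mug_pin (a joint): plunger of that bell (green mug mat), m: 0 = up, 0.004 = pressed fully down; a spring returns it; it takes about 1 N to start and 3 N fully down, then it is rigid
- bell_jar_pin (a joint): plunger of that bell (jar mat), m: 0 = up, 0.004 = pressed fully down; a spring returns it; it takes about 1 N to start and 3 N fully down, then it is rigid
- mug: loose plain green mug, 65 x 94 x 52 mm with its handle towards its own -y; origin in the middle of that extent at its underside, z up
- jar: loose glass jar with a yellow lid, 64 mm across, 82 mm high; origin at the centre of its underside, z up
Not all that is in view belongs to the job. What is shaped like the bell_mug but red is not meant.

How it is judged:
By the outcome, as a careful person would: the job done as asked, in the order asked, and still so for the second after the job is handed in, with the robot touching nothing.
It also fails if it takes over 32 s, if anything falls off the work surface, if the arm or the gripper's body presses on something with over 40 N, if the wrist force passes 120 N, or if a joint passes its speed limit or range.

## Working session

There is one attempt and no reset: what is moved stays moved. The work goes in short steps, Python scripts to look and compute and a tool call to move; the robot and the scene stay as the last step left them, time stands still between calls to the robot, and variables do not carry over. Pictures are saved under pics/ and viewed, at most 10 in all, crops included, and the job is handed in when it is done.

Besides the shell and the picture viewer there is one more tool, called after ">>>" as a command line: name --argument value ..., lists and objects as JSON in quotes. send_rows: Moves the arm, as the interface text tells. Shift numbers are shares of 60 mm and turn numbers shares of 10 degrees, none past 1 either way. Its arguments: {"type":"object","properties":{"series":{"type":"string"},"fingers":{"type":"number"}},"required":["series"]}

```bash
mkdir -p pics
cat > h.py <<'E'
import numpy as np, cv2
from cell import env
def save(c,n):
    cv2.imwrite('pics/'+n,c['color'][:,:,::-1])
def K(c):
    h=c['color'].shape[0]; f=h/2/np.tan(np.radians(c['fovy'])/2)
    return np.array([[f,0,c['cx']],[0,f,c['cy']],[0,0,1.]])
def plane(c,uv,z):
    p=cv2.undistortPoints(np.array(uv,float).reshape(-1,1,2),K(c),np.array(c['distortion'],float)).reshape(-1,2)
    R=np.array(c['R']);t=np.array(c['t']);o=-R.T@t
    d=np.c_[p,np.ones(len(p))]@R
    return o+d*((z-o[2])/d[:,2])[:,None]
E
python3 - <<'E'
from h import *
s=env.state();print(s)
a=[env.read_camera(n) for n in('scene','side')]
np.save('a.npy',a,allow_pickle=True)
save(a[0],'scene.png');save(a[1],'side.png')
E
```

```text
{'t': 0.0, 'joints': array([ 1.08236586e+00,  4.91538215e-01,  1.55944929e+00,  1.31389538e-05,
        1.09171696e+00, -1.05593964e-01]), 'qvel': array([-5.99257868e-04,  3.28411226e-06,  2.76381929e-04,  1.77439975e-03,
       -4.95611055e-05, -7.05332071e-05]), 'tau': array([ 3.25060813e-03, -6.12634635e+01, -2.58185470e+01,  6.94173365e-02,
        4.81166714e-02, -1.16155375e-04]), 'eef_pos': array([233.36715526, 579.62159429, 291.67502281]), 'tcp_rot': array([-3.14048826e+00, -1.28770656e-04,  2.75875002e+00]), 'ft_force': array([ 0.16968989, -0.37270687,  0.06607234]), 'moment': array([ 0.03656526, -0.00640203,  0.0409377 ]), 'grip_force': 0.0, 'opening': 1.0030263989731907}
```

View pics/scene.png

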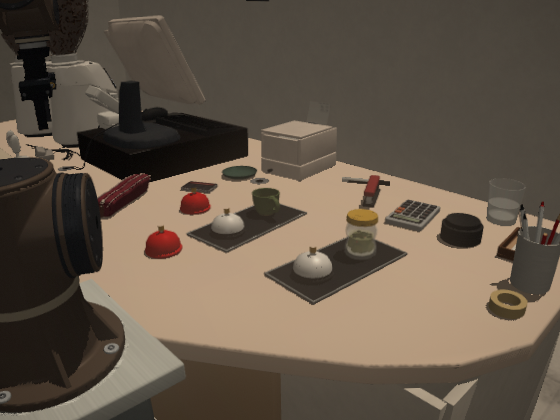

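View pics/side.png

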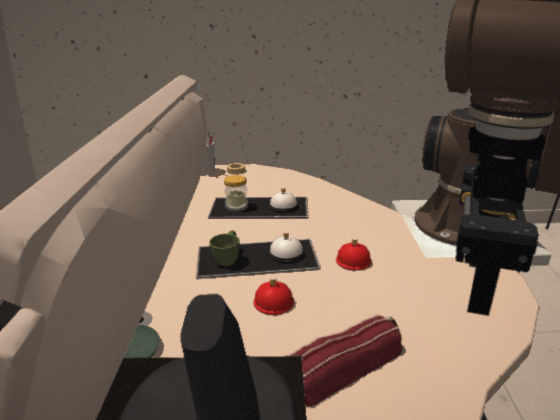

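The scene view shows four things that could be taken for the bell: the white bell beside the green mug (227,222), the white bell beside the jar (313,265), and red bells at (164,242) and (196,202). In the side view these are (286,248), (284,202), (354,255) and (273,297). I choose the white bell on the green mug's mat: scene plunger about (227,212), side plunger about (286,237).

Run:
```python
from h import *
a=np.load('a.npy',allow_pickle=True)
crops=[]
for c,(u,v),nm in((a[0],(227,212),'scene'),(a[1],(286,237),'side')):
    im=c['color']; x0,y0=u-45,v-40
    crops.append(cv2.resize(im[y0:y0+80,x0:x0+90],None,fx=4,fy=4,interpolation=cv2.INTER_CUBIC))
    w=im[v-7:v+8,u-7:u+8].astype(int); hsv=cv2.cvtColor(im,cv2.COLOR_RGB2HSV)[v-7:v+8,u-7:u+8]
    print(nm,plane(c,[(u,v)],61).round(1), c['fovy'])
    print(w[:,7].tolist())
    # white dome centroid (mask near)
    g=im[y0:y0+80,x0:x0+90]; h=cv2.cvtColor(g,cv2.COLOR_RGB2HSV)
    m=((h[...,1]<60)&(h[...,2]>110)).astype(np.uint8)
    n,l,st,ce=cv2.connectedComponentsWithStats(m); 
    for i in range(1,n):
        if st[i,4]>60: print('white',ce[i]+[x0,y0],st[i])
cv2.imwrite('pics/crop.png',np.hstack(crops)[:,:,::-1])
```

```text
scene [[438.2 113.6  61. ]] 47.83293390713131
[[184, 157, 130], [184, 157, 129], [184, 157, 129], [168, 143, 116], [91, 70, 43], [84, 64, 37], [85, 65, 38], [85, 65, 38], [86, 69, 49], [89, 81, 72], [121, 112, 99], [186, 172, 153], [191, 178, 157], [191, 177, 157], [191, 176, 156]]
white [228.79334917 221.97387173] [ 30  41  32  19 421]
side [[450.3 155.2  61. ]] 48.263717218570605
[[225, 192, 162], [225, 193, 163], [221, 186, 157], [146, 117, 86], [104, 77, 42], [98, 71, 35], [96, 69, 37], [98, 76, 47], [107, 97, 86], [136, 123, 112], [227, 212, 192], [234, 221, 202], [234, 221, 202], [234, 221, 202], [233, 220, 199]]
white [279.71014493 201.1557971 ] [  4   0  51  11 276]
white [285.0412758  246.95309568] [ 29  39  31  22 533]
```

View pics/crop.png

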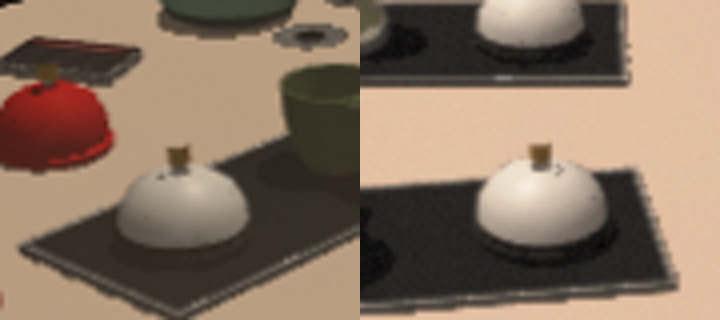

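The crop shows the white bell next to the green mug in both views. The brass cap top is at about (226.7,209.5) in the scene view and (286,234) in the side view.

Run:
```python
from h import *
a=np.load('a.npy',allow_pickle=True)
P=[(226.7,209.5),(286.0,234.2)]
M=[];q=[]
for c,p in zip(a,P):
    print(plane(c,[p],61).round(1), 'cam',(-np.array(c['R']).T@c['t']).round(), c['z_map'][int(p[1])-1:int(p[1])+10,int(p[0])].round())
    q.append(cv2.undistortPoints(np.array([[p]]),K(c),np.array(c['distortion'],float)).reshape(2,1)); M.append(np.c_[c['R'],c['t']])
X=cv2.triangulatePoints(M[0],M[1],q[0],q[1]);print((X[:3]/X[3]).ravel().round(1))
for c,l in((a[0],[(227,212),(313,252),(265,190)]),(a[1],[(286,237),(284,190)])):
  for u,v in l:
    for dv in(0,15):
      z=c['z_map'][v+dv,u]; r=cv2.undistortPoints(np.array([[[u,v+dv]]],float),K(c),np.array(c['distortion'],float)).ravel()
      print((u,v+dv),(np.array(c['R']).T@(np.array([r[0],r[1],1])*z-c['t'])).round())
w=env.read_camera('wrist');save(w,'w0.png')
```

```text
[[446.1 124.9  61. ]] cam [ -99. -627.  442.] [1164. 1000. 1004. 1004. 1008. 1009. 1010. 1045. 1012. 1009. 1003.]
[[450.  142.6  61. ]] cam [ 468. 1025.  530.] [1002. 1001. 1007. 1008. 1006. 1009. 1053. 1008. 1003. 1003. 1003.]
[450.7 132.8  56.6]
(227, 212) [450. 129.  53.]
(227, 227) [432. 108.  30.]
(313, 252) [ 447. -123.   53.]
(313, 267) [ 432. -138.   34.]
(265, 190) [600. 177.  51.]
(265, 205) [560. 132.  37.]
(286, 237) [450. 138.  52.]
(286, 252) [451. 161.  28.]
(284, 190) [ 448. -118.   54.]
(284, 205) [449. -85.  26.]
```

View pics/w0.png

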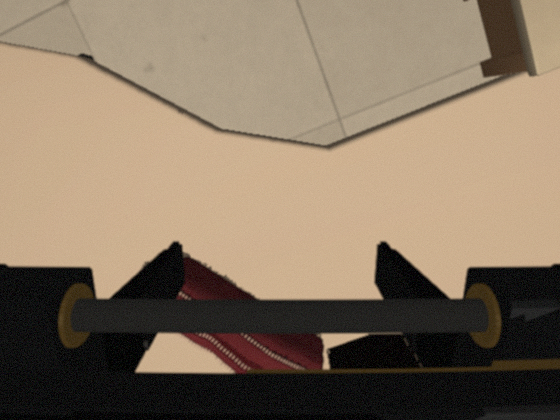

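The wrist picture shows only the fingers, the red napkin (about 240,310) and the table edge, with no bell. The plunger triangulates to about (450,133). I'll shut the fingers and move most of the way at height.

>>> send_rows --series "-0.68 -0.62 0 0 0 0; -0.68 -0.62 0 0 0 0; -0.68 -0.62 0 0 0 0; -0.68 -0.62 0 0 0 0; -0.68 -0.62 0 0 0 0" --fingers 0

```text
t: 0.78
eef_pos: [353.6, 329.4, 292.2]
tcp_rot: [3.141, 0.0, 2.759]
ft_force: [1.0, -1.0, 0.3]
opening: 0.529
grip_force: 0.0
```

>>> send_rows --series "-0.68 -0.62 0 0 0 0; -0.68 -0.62 0 0 0 0; -0.68 -0.62 0 0 0 0; 0 0 0 0 0 0; 0 0 0 0 0 0"

```text
t: 1.4
eef_pos: [424.9, 181.9, 292.1]
tcp_rot: [3.142, -0.0, 2.758]
ft_force: [0.3, 0.6, -0.1]
opening: 0.025
grip_force: 0.0
```

Run:
```python
from h import *
s=env.state();print(s['t'],s['eef_pos'],s['tcp_rot'],s['opening'])
w=env.read_camera('wrist');save(w,'w1.png');np.save('w1.npy',w,allow_pickle=True)
R=np.array(w['R']);print('cam',-R.T@w['t'],R[2],w['cx'],w['cy'],K(w)[0,0])
p,_=cv2.projectPoints(np.array([[450.,133,59]]),cv2.Rodrigues(R)[0],np.array(w['t'],float),K(w),np.array(w['distortion'],float));print(p)
```

```text
1.4 [424.87131115 181.94856661 292.13971034] [ 3.14156331e+00 -3.91030994e-04  2.75798223e+00] 0.024566670109806857
cam [356.71188271 210.08871061 384.55794714] [ 0.24375989 -0.0990414  -0.96476521] 279.1900507164359 209.39331793700634 371.3992370283481
[[[240.00626512 237.00159182]]]
```

View pics/w1.png

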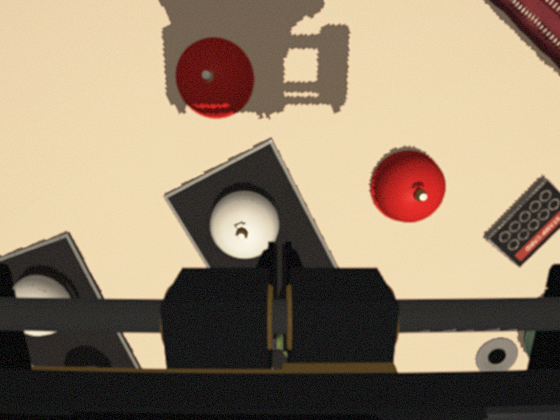

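The wrist view shows the white mug bell at about (245,224), its brass cap at about (241,233), with red bells at (214,77) and (408,186) and the jar bell at lower left. My estimate projects to (240,237), which agrees within a few mm. I'll refine it from this view.

Run:
```python
from h import *
w=np.load('w1.npy',allow_pickle=True).item()
im=w['color'];h=cv2.cvtColor(im,cv2.COLOR_RGB2HSV)
cv2.imwrite('pics/wc.png',cv2.resize(im[213:253,216:276],None,fx=10,fy=10,interpolation=cv2.INTER_NEAREST)[:,:,::-1])
for u,v in((241,233),(240,234),(242,231)): print(plane(w,[(u,v)],61).round(1))
m=((h[...,1]<70)&(h[...,2]>120)).astype(np.uint8)[180:262,200:290]
c=max(cv2.findContours(m,0,2)[0],key=cv2.contourArea);print(cv2.minEnclosingCircle(c))
```

```text
[[446.2 135.9  61. ]]
[[446.7 134.6  61. ]]
[[444.8 137.5  61. ]]
((44.0, 45.0), 34.23458480834961)
```

View pics/wc.png

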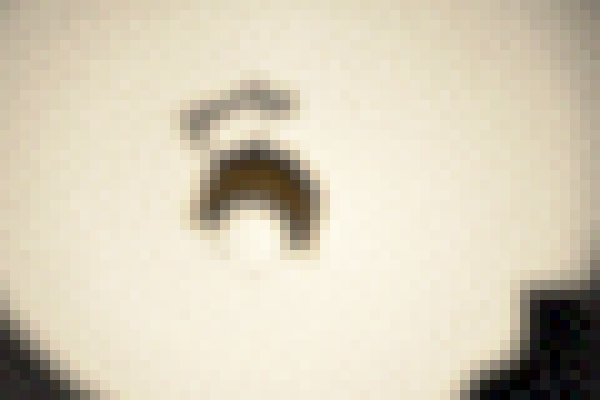

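Combining the wrist and the two fixed views gives a plunger centre of about (450.5,134.5). I'll move above it and come down to about 20 mm over the cap.

>>> send_rows --series "-0.69 -0.57 0 0 0 0; 0 0 0.8 0 0 0; 0 0 0.8 0 0 0; 0 0 0.6 0 0 0; 0 0 0 0 0 0"

```text
t: 2.08
eef_pos: [449.6, 135.7, 158.6]
tcp_rot: [-3.139, -0.004, 2.761]
ft_force: [0.1, 0.3, 0.9]
opening: 0.006
grip_force: 0.0
```

Run:
```python
from h import *
s=env.state();print(s['t'],s['eef_pos'],s['tcp_rot'],s['ft_force'])
a=[env.read_camera(n) for n in('scene','side')]
g=[]
for c,(u,v) in zip(a,((227,205),(286,230))):
    g.append(cv2.resize(c['color'][v-40:v+40,u-45:u+45],None,fx=4,fy=4,interpolation=cv2.INTER_CUBIC))
    p,_=cv2.projectPoints(np.array([s['eef_pos']-[0,0,78]]),cv2.Rodrigues(np.array(c['R']))[0],np.array(c['t'],float),K(c),np.array(c['distortion'],float));print((p.ravel()-[u-45,v-40])*4)
cv2.imwrite('pics/near.png',np.hstack(g)[:,:,::-1])
```

```text
2.075 [449.58493259 135.6816851  158.61156434] [-3.13935283 -0.0040469   2.76076785] [0.06781969 0.28073676 0.8868806 ]
[169.6716675  136.49264691]
[179.85109919 138.02620096]
```

View pics/near.png

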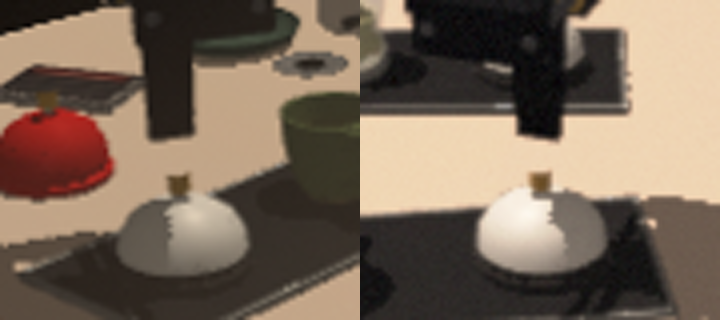

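The fingertip stands about 20 mm over the cap. It is aligned in the side view (540 against 540) and about 9 crop pixels left of the cap in the scene view, which means y should drop a few mm. I'll correct that and come down to just above the cap.

>>> send_rows --series "-0.04 -0.05 0 0 0 0; 0 0 0.14 0 0 0; 0 0 0.12 0 0 0; 0 0 0 0 0 0; 0 0 0 0 0 0"

```text
t: 2.8
eef_pos: [451.8, 131.0, 144.6]
tcp_rot: [-3.142, -0.0, 2.759]
ft_force: [-0.2, -0.2, -0.9]
opening: 0.007
grip_force: 0.0
```

>>> send_rows --series "0 0 0.03 0 0 0; 0 0 0 0 0 0"

```text
t: 3.05
eef_pos: [451.8, 130.9, 142.8]
tcp_rot: [3.142, -0.0, 2.759]
ft_force: [0.3, 0.3, -0.1]
opening: -0.0
grip_force: 0.0
```

>>> send_rows --series "0 0 0.02 0 0 0; 0 0 0 0 0 0"

```text
t: 3.3
eef_pos: [451.8, 130.9, 141.6]
tcp_rot: [3.142, -0.0, 2.759]
ft_force: [-0.6, 0.4, -0.0]
opening: 0.004
grip_force: 0.0
```

>>> send_rows --series "0.03 0.015 0 0 0 0; 0 0 0.03 0 0 0; 0 0 0 0 0 0"

```text
t: 3.68
eef_pos: [450.4, 132.5, 139.7]
tcp_rot: [-3.142, -0.0, 2.759]
ft_force: [0.8, 0.3, -0.4]
opening: 0.003
grip_force: 0.0
```

>>> send_rows --series "0 0 0.02 0 0 0; 0 0 0 0 0 0; 0 0 0 0 0 0"

```text
t: 4.05
eef_pos: [450.5, 132.5, 138.7]
tcp_rot: [3.141, 0.0, 2.759]
ft_force: [0.6, 0.4, 0.5]
opening: 0.002
grip_force: 0.5
```

>>> send_rows --series "0 0 0.02 0 0 0; 0 0 0 0 0 0; 0 0 0 0 0 0"

```text
t: 4.42
eef_pos: [450.5, 132.5, 137.5]
tcp_rot: [3.141, 0.0, 2.759]
ft_force: [0.3, 0.5, 0.5]
opening: 0.0
grip_force: 0.8
```

>>> send_rows --series "0 0 0.02 0 0 0; 0 0 0 0 0 0; 0 0 0 0 0 0"

```text
t: 4.8
eef_pos: [450.5, 132.5, 136.3]
tcp_rot: [3.141, 0.0, 2.759]
ft_force: [-0.4, -0.0, 1.4]
opening: 0.006
grip_force: 1.1
```

>>> send_rows --series "0 0 0.015 0 0 0; 0 0 0 0 0 0; 0 0 0 0 0 0"

```text
t: 5.18
eef_pos: [450.5, 132.5, 135.4]
tcp_rot: [3.141, 0.0, 2.759]
ft_force: [-0.4, 0.6, 2.0]
opening: 0.003
grip_force: 1.3
```

>>> send_rows --series "0 0 0.01 0 0 0; 0 0 0 0 0 0; 0 0 0 0 0 0"

```text
t: 5.55
eef_pos: [450.5, 132.5, 134.8]
tcp_rot: [3.141, 0.0, 2.759]
ft_force: [-0.3, -0.0, 5.3]
opening: 0.008
grip_force: 2.5
```

>>> send_rows --series "0 0 0.01 0 0 0; 0 0 0 0 0 0; 0 0 0 0 0 0"

```text
t: 5.92
eef_pos: [450.5, 132.5, 134.6]
tcp_rot: [3.141, 0.001, 2.759]
ft_force: [-0.9, -0.3, 12.0]
opening: 0.005
grip_force: 6.2
```

The force rose from 2 to 12 N with almost no travel, so the plunger is at its stop. I'll draw the hand straight up.

>>> send_rows --series "0 0 -0.1 0 0 0; 0 0 -0.2 0 0 0; 0 0 -0.6 0 0 0; 0 0 -0.8 0 0 0; 0 0 -0.8 0 0 0"

```text
t: 6.55
eef_pos: [450.0, 132.4, 286.1]
tcp_rot: [-3.141, -0.0, 2.759]
ft_force: [0.4, 0.2, 0.4]
opening: 0.005
grip_force: 0.0
```

>>> send_rows --series "0 0 -0.7 0 0 0; 0 0 -0.3 0 0 0; 0 0 0 0 0 0; 0 0 0 0 0 0"

```text
t: 7.05
eef_pos: [450.0, 132.4, 343.4]
tcp_rot: [-3.141, -0.001, 2.759]
ft_force: [0.5, 0.0, -0.8]
opening: 0.006
grip_force: 0.0
```

Run:
```python
from h import *
s=env.state();print(s['t'],s['eef_pos'],s['ft_force'],abs(s['qvel']).max())
a=np.load('a.npy',allow_pickle=True)
g=[]
for o,n,(u,v) in zip(a,('scene','side'),((227,215),(286,240))):
    c=env.read_camera(n)
    for q in(o,c): g.append(cv2.resize(q['color'][v-33:v+33,u-45:u+45],None,fx=4,fy=4,interpolation=cv2.INTER_CUBIC))
cv2.imwrite('pics/end.png',np.vstack([np.hstack(g[:2]),np.hstack(g[2:])])[:,:,::-1])
```

```text
7.05 [450.03031804 132.37808906 343.39325526] [ 0.46359521  0.03269541 -0.83584322] 0.012086585200948241
```

View pics/end.png

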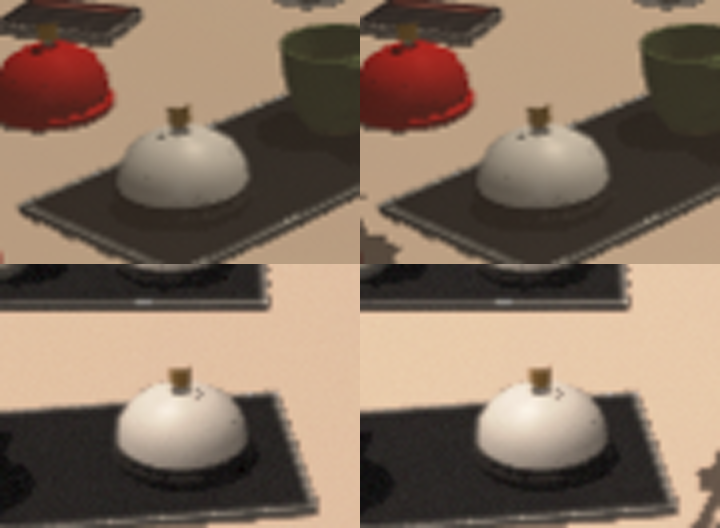

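The before (left) and after (right) crops look the same: the bell has not moved, the cap is up at crop (179,115) and (539,115), and the hand is about 20 cm above.

```bash
python3 -c "
from cell import env
print(env.job_done())"
```

```text
the job is handed in; nothing more can be done
None
```

I pressed the plunger of the bell on the green mug's mat to its stop (12 N) and it sprang back up; the bell looks unmoved, the hand is drawn back about 20 cm, and I handed the job in at about 7 s (no verdict was returned).

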